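# Unlock the chandler's sample box

## Robot

A 6-joint arm with a two-finger parallel gripper is mounted at the origin on the work surface. World frame = base frame: x ahead of the robot, y to its left, z up, the work surface at z = 0. Lengths are in m, angles in rad, forces in N, time in s.
With the tool pointing down it reaches from about 0.35 to 0.975 m from the base axis. Payload 4.9 kg.
Tool frame: the origin (TCP) lies at the very end of the fingers, on their centre line; the grasp point (between the pads) lies 19 mm behind it; z points along the fingers, y is the line along which they close (so a half turn about z gives the same grasp; the last joint's range is limited). The gripper opens to 85 mm and grips with 20 to 120 N. Pads are 22 mm wide; open, the fingers measure 114 mm over their backs; the gripper's body (76 mm by 85 mm) begins 54 mm behind the grasp point. The pads swing forward as they close: fully open they stand 13 mm farther back than shut.
Start: joints at [1.079, 0.053, 1.613, -0, 1.476, -0.119], TCP at [0.228, 0.582, 0.231] pointing down, gripper open.
Joint ranges: [-3.01, 3.01], [-1.01, 2.22], [0.06, 2.58], [-1.02, 4.17], [0.09, 2.62], [-3.14, 3.14]. Speed limits (rad/s): [2.57, 2.57, 3.14, 3.14, 3.14, 3.14].

## Interface

Orientations are given as a rotation vector (axis times angle).
In Python, from station import ctrl, imaging gives the robot as it stands.
- The arm moves only by the tool play_rows, never from a script. Its argument "series" is a list of rows, each a list of 3 entries, a list of its own where there are three numbers: the opening, from 0 (shut) to 1 (fully open), then the shift along the tool's x, y, z each as a share of 0.05 m, from -1 to 1, then the turn, a rotation vector about the tool's x, y, z each as a share of 8 degrees, from -1 to 1. In form: [[grip, [dx, dy, dz], [ax, ay, az]], ...]. A call has 1 to 8 rows; each row shifts and turns the commanded pose from where the row before left it, along the tool's axes as they then stand; what a row does not reach is not made up. A row lasts 1/8 s, in which the tool goes at most 62.5 mm and 10.7 degrees, less where a joint would pass 70% of its speed; a pose out of reach is approached as far as the arm can. A call with a number of a shift or a turn outside -1 to 1 is refused whole. A call with a gripper value outside its range is refused whole. The fingers move at their own pace and stop on an object; "force" is the grip in N (left out, the last holds). Time passes only in rows, so rows that do not move let the fingers close. It gives the time, the measured TCP pose, the force, the opening and the grip force at its end, in the units of the state.
- ctrl.get_obs(): the state, without advancing time (a new reading comes with each control period).
- imaging.get_image(name): name is "scene" or "top" or "wrist"; returns a dict with "color" (480x640x3 uint8, blue, green, red), "fx", "fy", "cx", "cy" (pixels), "extrinsics" (4x4, takes a point from world to camera coordinates); the wrist camera has in their place "hand_eye" (4x4, takes a point from camera to tool coordinates, whose origin is the TCP and whose axes are the flange's). Camera axes: x right, y down, z forward; pixel columns grow to the right and rows downward; lengths in m; the calibration is good to about 2 mm. The wrist camera is an equidistant fisheye: a pixel r from the principal point sees the ray r / f radians off the axis. A picture is of the moment at which its call begins: read the wrist's pose just before it. There is no depth.
- ctrl.finish_job(): hands the job in; it is judged then, once.
The state is a dict: "t": time; "q": joint angles; "dq": joint speeds; "effort": joint torques, N m; "tool_pos": TCP position; "tool_rot": TCP orientation; "contact_force": force on the tool from outside, world axes, zero at the start; "wrist_torque": the same for the moment, N m; "opening": finger opening in m; "grip_force": force on a finger pad.
Only numpy, scipy, OpenCV 4.12 (cv2) and the standard library are available. Lean on these libraries where they do the work, as an engineer would, in place of code of your own. Each camera call takes 0.05 s, during which the arm holds its last target. There are 200 camera calls.

## Task

Unlock the sample box. Its dial reads like a clock, with the double pip as twelve: turn it left (anticlockwise from above) to eleven and pause half a second, right to twelve and pause again, then left, going on past ten, until it has drawn the lock's bolt fully back and comes up against its stop; lean on the stop gently for a second without forcing it. Then slide the brass hasp bar fully towards the dial, let go, and leave the loose fittings where they lie.

Things in the scene. Friction and masses are not known exactly. Their poses are not given: they have to be found in the camera images.
- box: Pine sample box fixed to the counter, 260 (x) by 300 (y) by 87 mm high, lid closed. Origin at the centre of its underside; z up, +x away from its front. The front half of its top is a fixed ledge, the back half the hinged lid, both 87 mm high. On the ledge, at x = -70 mm: the lock case at y = +65 mm, and the hasp bar, lying along y on the case's -y side.
- clock_face (a point): Centre of the top of the square chrome lock case (104 mm wide, top 115 mm above the counter), on the dial's axis; axes as the box, fixed. Around it 12 dark pips at 45 mm radius stand like clock hours: the double pip is twelve, towards +x; one is 30 degrees clockwise from above, eleven 30 degrees anticlockwise.
- dial_grip (a point): On the dial's axis, 146 mm above the counter, where to grip. The dial is a black disc, 76 mm across, its top at 123 mm, with an upright chrome grip bar across it 50 mm long, 14 mm thick and 36 mm tall (top at 159 mm). x points along the bar to its pointer end (marked by a dark line), y across the bar, z up; it turns with the dial.
- pointer (a point): Tip of the short white pointer on the dial's disc, 39 mm from the axis.
- dial (a joint): Dial angle, rad: 0 = pointer at twelve, growing clockwise from above (one +0.524, eleven -0.524, ten -1.047). Set each number within 0.1 and stand still 0.4 s. Range -2.0 to 1.6; stays where left; turns freely at 0.03 N m. On the last turn left it picks up the bolt somewhere between -0.70 and -1.00, differing from lock to lock, and pushes it along 1:1 at 0.13 N m for 0.48 rad to a hard stop.
- bolt (a joint): Turn of the bolt lever in the case about the dial's axis, rad: 0 locked, 0.48 drawn, on its hard stop. Moved by the dial, stays where left. Draw it past 0.46 and lean on the stop for 0.4 s: the dial's pin, 25 mm from the axis, must press on it with 7 to 20 N, that is 0.2 to 0.5 N m at the dial (aim for 0.35). Over 22 N (0.58 N m) strains the lock.
- bolt_tail (a point): Outer end of the bolt's flat brass tail, 32 mm wide, which sticks out of the case's -y side to 84 mm from the dial's axis, its top 102 mm above the counter. It moves towards box +x as the bolt is drawn; undrawn, it stands in the way of the hasp bar.
- bar (a joint): Slide of the hasp bar towards the dial (box +y), m: 0 locked, 0.022 home on its stop. Friction 2 N; stays where left. Blocked after 3 mm by the bolt's tail until the bolt is drawn; do not push it on the blocked bolt with over 20 N.
- bar_post (a point): Grip point on the axis of the hasp bar's upright brass post, 118 mm above the counter, 139.5 mm from the dial's axis towards box -y when locked; axes as the box. The post is 14 mm in diameter from 100 to 122 mm, with a 20 mm cap up to 128 mm. Fixed staples 30 mm wide and 107 mm high cross the bar 98 and 181 mm from the dial's axis.
- bar_end (a point): End of the 12 mm wide hasp bar nearest the dial, on its top, 100 mm above the counter.
- padeye: Brass padeye, 48 mm disc with a 33 mm high eye, loose on the box lid; bystander, origin under its centre.
- cabin_hook: Brass cabin hook, 100 mm long rod, loose on the box lid; bystander, origin under its middle.
- pintle: Bronze rudder pintle, 115 mm long, loose on the counter; bystander, origin by its pin.
- cleat_a: Chrome cleat base, 100 by 32 by 28 mm, loose on the counter; bystander, origin under its centre.
- cleat_b: The other chrome cleat base, alike; bystander.
- shackle: Chrome bow shackle, 60 mm, loose on the counter; bystander.
- tin: Tin, 72 mm across and 60 mm high, on the counter; bystander, origin under its centre.

How it is judged:
On the way, in this order (a step that is already met when the one before it is completed fails the run):
1. the dial stands on eleven (value of joint dial between -0.624 and -0.424 rad and velocity of joint dial between -0.06 and 0.06 rad/s and value of joint bolt below 0.02 rad), for 0.4 s.
2. the dial stands on twelve (value of joint dial between -0.1 and 0.1 rad and velocity of joint dial between -0.06 and 0.06 rad/s and value of joint bolt below 0.02 rad), for 0.4 s.
3. the bolt is fully drawn and leaned gently on its stop (value of joint bolt above 0.46 rad and contact force between dial and bolt between 7 and 20 N), for 0.4 s.
4. the hasp bar is slid fully towards the dial (value of joint bar above 0.0195 m and value of joint bolt above 0.45 rad), for 0.2 s.
At the end, for the whole second after the job is handed in: The hasp bar is at least 19.5 mm towards the dial (fully home 22 mm), the bolt is still drawn (over 0.45 rad of 0.48), and bar and dial are at rest (all of step 4 and velocity of joint bar between -0.01 and 0.01 m/s and velocity of joint dial between -0.05 and 0.05 rad/s); the robot touches nothing.
It fails at once if the dial is forced: its pin presses on the bolt with over 22 N (contact force between dial and bolt above 22 N).
It fails at once if the bar is forced on the undrawn bolt with over 20 N (contact force between bar and bolt above 20 N).
It fails at once if a loose fitting is moved over 20 mm (distance of any of padeye, cabin_hook, pintle, cleat_a, cleat_b, shackle, tin from where it was at the start of the episode above 0.02 m).
It also fails if it takes over 67 s, if anything falls off the work surface, if the arm or the gripper's body presses on something with over 40 N, if the wrist force passes 120 N, or if a joint passes its speed limit or range.

## Working session

There is one attempt and no reset: what is moved stays moved. The work goes in short steps, Python scripts to look and compute and a tool call to move; the robot and the scene stay as the last step left them, time stands still between calls to the robot, and variables do not carry over. Pictures are saved under pics/ and viewed, at most 10 in all, crops included, and the job is handed in when it is done.

Besides the shell and the picture viewer there is one more tool, called after "Request:" in YAML: its name, and indented under it one key for each argument. play_rows: Moves the arm, as the interface text tells. Shift numbers are shares of 0.05 m and turn numbers shares of 8 degrees, none past 1 either way. Its arguments: {"type":"object","properties":{"series":{"type":"array"},"force":{"type":"number"}},"required":["series"]}

```bash
mkdir -p pics; ls
cat > h.py <<'E'
import numpy as np, cv2
from scipy.spatial.transform import Rotation as R
from station import ctrl, imaging
def ray(im,u,v):
    E=np.array(im["extrinsics"]);d=np.array([(u-im["cx"])/im["fx"],(v-im["cy"])/im["fy"],1.])
    Rm=E[:3,:3];return -Rm.T@E[:3,3], Rm.T@d
def onz(im,u,v,z):
    o,d=ray(im,u,v);return o+d*(z-o[2])/d[2]
def proj(im,p):
    E=np.array(im["extrinsics"]);c=E[:3,:3]@np.array(p)+E[:3,3]
    return im["fx"]*c[0]/c[2]+im["cx"],im["fy"]*c[1]/c[2]+im["cy"]
E
python3 - <<'E'
from h import *
o=ctrl.get_obs();print(o)
for n in("scene","top"):
    im=imaging.get_image(n);cv2.imwrite(f"pics/{n}0.png",im["color"]);print(n,im["fx"],im["cx"],im["cy"],np.round(im["extrinsics"],3).tolist())
E
```

```text
pics
{'t': 0.0, 'q': array([ 1.07899782e+00,  5.33735752e-02,  1.61428514e+00, -2.69131185e-05,
        1.47599356e+00, -1.19019862e-01]), 'dq': array([ 7.11419889e-04, -1.23267209e-03, -5.03658234e-05,  6.21096183e-04,
        1.65255846e-03,  1.23043319e-04]), 'effort': array([-7.13209429e-04, -3.93686378e+01, -3.70172954e+01, -1.87835817e-04,
        7.12881127e-03, -3.56204896e-05]), 'tool_pos': array([0.22735197, 0.58151817, 0.23005794]), 'tool_rot': array([-0.58206044, -3.08659525,  0.00309759]), 'contact_force': array([ 0.24669876,  0.29866487, -0.36710722]), 'wrist_torque': array([ 0.00424409,  0.00059773, -0.04851663]), 'grip_force': 0.0, 'opening': 0.08529782940653875}
scene 494.3597049740649 318.1698114611437 240.52074593599065 [[-0.561, 0.828, 0.006, 0.348], [0.529, 0.364, -0.767, -0.185], [-0.637, -0.427, -0.642, 1.69], [0.0, 0.0, 0.0, 1.0]]
top 565.4248299016883 313.6908948231229 239.62020459647297 [[-0.026, -0.999, -0.027, -0.008], [-0.984, 0.031, -0.175, 0.572], [0.176, 0.022, -0.984, 1.393], [0.0, 0.0, 0.0, 1.0]]
```

View pics/top0.png

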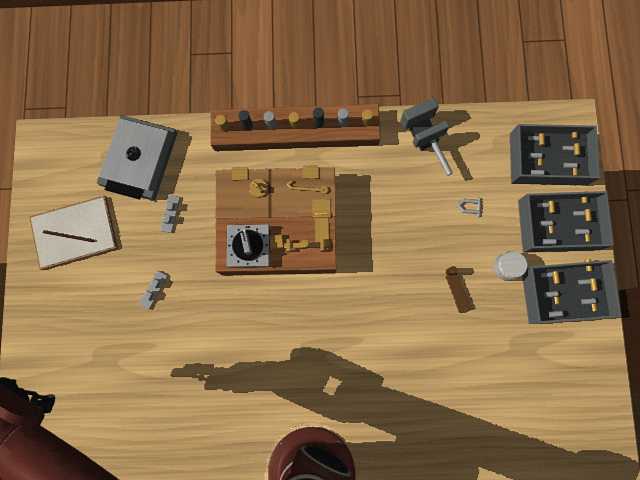

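View pics/scene0.png

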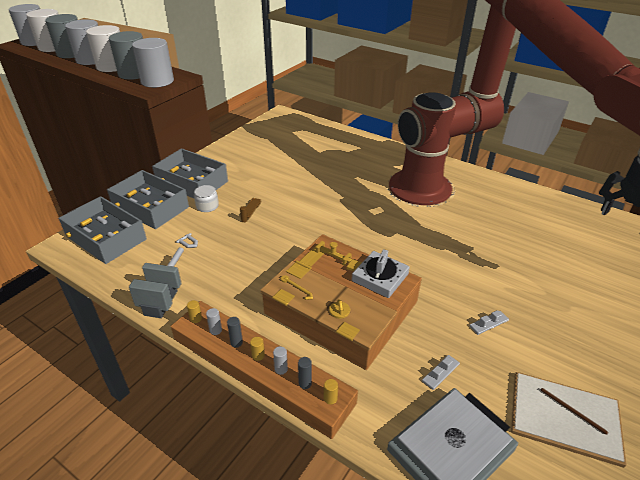

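The top view shows the box at about (216–335, 168–272), with the lock case near (247, 245) and the hasp bar to its right, around (280–325, 243). The scene view agrees. Next I'll zoom in and measure.

Run:
```python
from h import *
im=imaging.get_image("top");c=im["color"]
cv2.imwrite("pics/topcrop.png",cv2.resize(c[205:280,215:340],None,fx=6.4,fy=6.4,interpolation=cv2.INTER_CUBIC))
hsv=cv2.cvtColor(c,cv2.COLOR_BGR2HSV)
# chrome case: low saturation in the ROI
m=((hsv[...,1]<50)).astype(np.uint8)*255
r=np.zeros_like(m);r[215:278,218:280]=m[215:278,218:280]
r=cv2.morphologyEx(r,cv2.MORPH_CLOSE,np.ones((3,3)))
k=max(cv2.findContours(r,0,2)[0],key=cv2.contourArea)
hull=cv2.convexHull(k);rect=cv2.minAreaRect(hull);print(rect,cv2.contourArea(hull))
P=np.array([onz(im,*p,0.115) for p in cv2.boxPoints(rect)]);print(P,P.mean(0),np.linalg.norm(np.diff(P,axis=0),axis=1))
# dark disc
d=np.zeros_like(m);d[215:278,218:280]=(c.max(2)<60)[215:278,218:280]*255
d=cv2.morphologyEx(d,cv2.MORPH_OPEN,np.ones((3,3)))
k=max(cv2.findContours(d,0,2)[0],key=cv2.contourArea);e=cv2.fitEllipse(cv2.convexHull(k));print("disc",e,onz(im,*e[0],.123),e[1][0]/565*1.2)
# box top corners guess
for u,v in((216,168),(335,168)):print(onz(im,u,v,.087))
```

```text
((248.0, 245.5), (42.0, 43.0), 0.0) 1772.5
[[0.49937732 0.18581386 0.115     ]
 [0.60590464 0.1858871  0.115     ]
 [0.60261328 0.08240048 0.115     ]
 [0.49634367 0.08371831 0.115     ]] [0.55105973 0.13445494 0.115     ] [0.10652735 0.10353895 0.10627778]
disc ((247.43894958496094, 244.63612365722656), (30.16379165649414, 31.046661376953125), 65.35833740234375) [0.55149322 0.13463392 0.123     ] 0.06406469024388135
[0.7589533  0.21922185 0.087     ]
[ 0.74843556 -0.0846292   0.087     ]
```

View pics/topcrop.png

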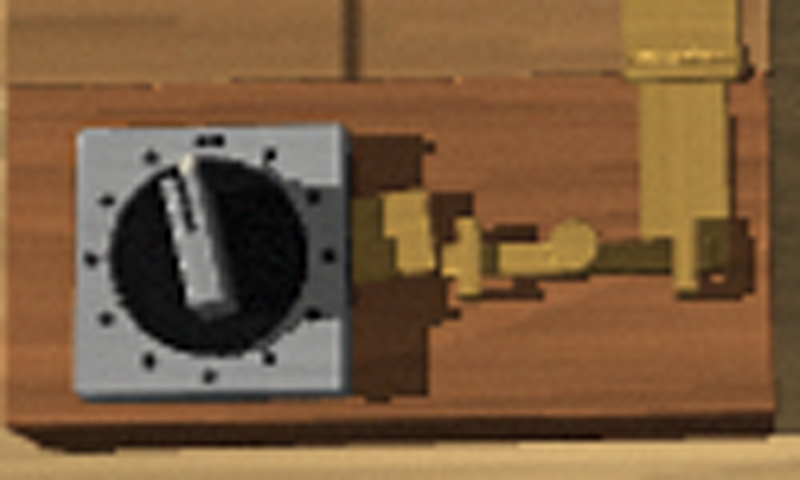

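Measured: pointer about 12° anticlockwise of twelve, dial axis near (0.551, 0.134), and a case width of 104–106 mm, which matches the given 104. The pips are clear, with the double pip at crop (209, 141). I'll fix the yaw from them and work out the first move.

```bash
cat >> h.py <<'E'
def tool(o): return R.from_rotvec(o["tool_rot"])
def step(o,target,yawY):  # yawY: world heading of tool y, deg
    T=tool(o);d=T.inv().apply(np.array(target)-o["tool_pos"])/0.05
    a=np.deg2rad(yawY);y=np.array([np.cos(a),np.sin(a),0]);z=np.array([0,0,-1.]);x=np.cross(y,z)
    G=R.from_matrix(np.c_[x,y,z]);rv=np.rad2deg((T.inv()*G).as_rotvec())/8
    print("t",round(o["t"],2),"pos",o["tool_pos"].round(4),"shift",d.round(3),"turn",rv.round(3),"F",np.round(o["contact_force"],1),"M",np.round(o["wrist_torque"],3),"q6",round(o["q"][5],2),"open",round(o["opening"],4))
E
python3 - <<'E'
from h import *
im=imaging.get_image("top")
p=lambda x,y,z:onz(im,215+x/6.4,205+y/6.4,z)
t12,t6,t9,t3=[p(*a,.115) for a in((209,141),(209,376),(91,260),(328,256))]
ang=lambda v:np.rad2deg(np.arctan2(v[1],v[0]))
print((t12+t6)/2,(t9+t3)/2,np.linalg.norm(t12-t6),np.linalg.norm(t9-t3),ang(t12-t6),ang(t9-t3)-90)
c=(t12+t6+t9+t3)/4; q=p(188,160,.123);print("ptr",ang(q-c),np.linalg.norm(q[:2]-c[:2]))
b=p(188,160,.159),p(213,308,.159);print("bar post",p(576,240,.128))
step(ctrl.get_obs(),(c[0],c[1],.28),100)
E
```

```text
[0.55125709 0.13524336 0.115     ] [0.55118227 0.13508843 0.115     ] 0.09086455470246332 0.09065144766413619 -0.3297236508126827 -0.7846455346190169
ptr 10.429011887385075 0.03731370546401508
bar post [ 0.55156559 -0.00537521  0.128     ]
t 0.2 pos [0.2274 0.5817 0.2305] shift [-9.283 -5.96  -0.983] turn [-0.009 -0.004 -3.92 ] F [-0.7  0.7 -0. ] M [ 0.031 -0.015  0.036] q6 -0.12 open 0.0855
```

Request:
play_rows:
  series:
    - [1,[-0.775,-0.5,-0.08],[0,0,0]]
    - [1,[-0.775,-0.5,-0.08],[0,0,0]]
    - [1,[-0.775,-0.5,-0.08],[0,0,0]]
    - [1,[-0.775,-0.5,-0.08],[0,0,0]]
    - [1,[-0.775,-0.5,-0.08],[0,0,0]]
    - [1,[-0.775,-0.5,-0.08],[0,0,0]]
    - [1,[-0.775,-0.5,-0.08],[0,0,0]]
    - [1,[-0.775,-0.5,-0.08],[0,0,0]]

```text
t: 1.2
tool_pos: [0.4441, 0.2815, 0.2633]
tool_rot: [0.582, 3.087, 0.0]
contact_force: [0.5, 0.3, -0.3]
opening: 0.0851
grip_force: 0.0
```

Request:
play_rows:
  series:
    - [1,[-0.775,-0.5,-0.08],[0,0,0]]
    - [1,[-0.775,-0.5,-0.08],[0,0,0]]
    - [1,[-0.775,-0.5,-0.08],[0,0,0]]
    - [1,[-0.775,-0.5,-0.08],[0,0,-0.9]]
    - [1,[0,0,0],[0,0,-1]]
    - [1,[0,0,0],[0,0,-1]]
    - [1,[0,0,0],[0,0,-1]]
    - [1,[0,0,0],[0,0,0]]

```text
t: 2.2
tool_pos: [0.5513, 0.1332, 0.279]
tool_rot: [0.267, -3.13, 0.0]
contact_force: [-0.2, -0.8, -0.6]
opening: 0.0853
grip_force: 0.0
```

Run:
```python
from h import *
o=ctrl.get_obs();step(o,(.5512,.1352,.28),100)
im=imaging.get_image("wrist");np.savez("w.npz",c=im["color"],he=im["hand_eye"],k=[im["fx"],im["fy"],im["cx"],im["cy"]],p=o["tool_pos"],r=o["tool_rot"])
cv2.imwrite("pics/w1.png",im["color"]);print(im["fx"],im["cx"],im["cy"],np.round(im["hand_eye"],3).tolist())
```

```text
t 2.2 pos [0.5513 0.1332 0.279 ] shift [-0.005  0.039 -0.02 ] turn [ 0.    -0.004 -0.032] F [-0.2 -0.8 -0.6] M [-0.01  -0.003  0.037] q6 -1.63 open 0.0853
371.64829954431775 317.58183490112697 236.35076864289033 [[0.0, -0.963, -0.271, 0.069], [1.0, 0.0, 0.0, -0.001], [-0.0, -0.271, 0.963, -0.142], [0.0, 0.0, 0.0, 1.0]]
```

View pics/w1.png

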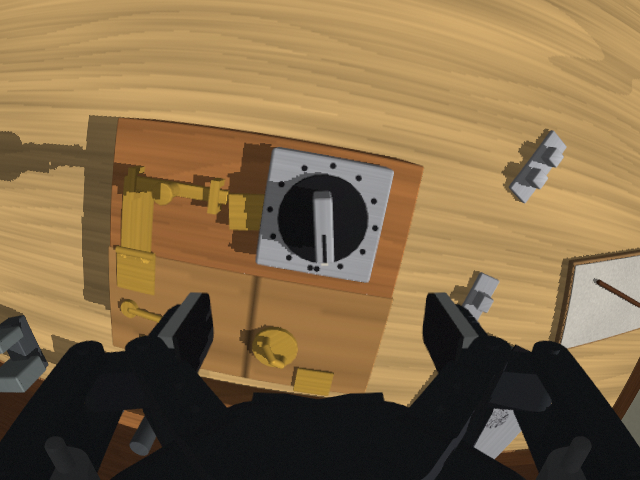

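The wrist view shows the dial centred near (322, 218), the double pip at (314, 268) and the hasp post at (165, 193). I'll measure the pips, bar and post from it.

Run:
```python
from h import *
w=np.load("w.npz");c=w["c"];fx,fy,cx,cy=w["k"];T=R.from_rotvec(w["r"])
def wz(u,v,z):
    a=np.array([(u-cx)/fx,(v-cy)/fy]);t=np.hypot(*a);d=np.r_[a/t*np.sin(t),np.cos(t)]
    d=T.apply(w["he"][:3,:3]@d);o=w["p"]+T.apply(w["he"][:3,3]);return o+d*(z-o[2])/d[2]
g=c.max(2);m=np.zeros_like(g);m[145:285,255:400]=(g<90)[145:285,255:400]*255
n,l,s,ce=cv2.connectedComponentsWithStats(m)
P=[];
for i in range(1,n):
    p=wz(*ce[i],.115);r=np.hypot(*(p-[.5512,.1352,.115])[:2])
    if s[i][4]<60 and .04<r<.05: P.append(p[:2]);print(ce[i].round(1),s[i][4],p[:2].round(4))
    if s[i][4]>1500: 
        k=max(cv2.findContours((l==i).astype(np.uint8),0,2)[0],key=cv2.contourArea);e=cv2.fitEllipse(cv2.convexHull(k));print("disc",wz(*e[0],.123))
P=np.array(P);A=np.c_[2*P,np.ones(len(P))];x=np.linalg.lstsq(A,(P**2).sum(1),rcond=None)[0];print("centre",x[:2],"r",np.sqrt(x[2]+x[0]**2+x[1]**2))
C=x[:2];th=np.rad2deg(np.arctan2(*(P-C).T[::-1]));print("hour angles mod30",np.round((th+15)%30-15,1))
# grip bar top: bright grey in disc
hs=cv2.cvtColor(c,cv2.COLOR_BGR2HSV);b=np.zeros_like(g);b[180:268,300:345]=(g>125)[180:268,300:345]*255
k=max(cv2.findContours(b,0,2)[0],key=cv2.contourArea);rr=cv2.minAreaRect(k);print(rr)
B=np.array([wz(*q,.159) for q in cv2.boxPoints(rr)])[:,:2];E=np.diff(B,axis=0);print(B.round(4),np.linalg.norm(E,axis=1).round(4),np.rad2deg(np.arctan2(E[:,1],E[:,0])).round(1),B.mean(0))
# the line of sight to the post cap
print("post",wz(165,193,.128))
cv2.imwrite("pics/w1c.png",cv2.resize(c[140:285,140:400],None,fx=3,fy=3,interpolation=cv2.INTER_CUBIC))
```

```text
disc [0.54245951 0.11122524 0.123     ]
[332.5 165.6] 27 [0.5066 0.1371]
[304.  167.7] 27 [0.5123 0.1143]
[358.2 177.8] 26 [0.5128 0.1598]
[373.5 200.8] 28 [0.5296 0.1763]
[374.7 227.7] 26 [0.5523 0.182 ]
[362.  251.3] 24 [0.5749 0.1755]
[288.3 257.1] 25 [0.591  0.1133]
[312.9 267.8] 54 [0.5971 0.1361]
[339.7 266. ] 24 [0.5915 0.1589]
centre [0.55186879 0.13659642] r 0.045397279543931204
hour angles mod30 [-0.6 -0.6 -0.8 -0.7 -0.5 -0.6 -0.8 -0.7 -0.6]
((322.0, 232.5), (44.0, 69.0), 0.0)
[[0.5818 0.1242]
 [0.5301 0.1159]
 [0.5247 0.1469]
 [0.5762 0.1568]] [0.0523 0.0314 0.0524] [-170.9   99.8   10.8] [0.55320981 0.1359425 ]
post [0.54899505 0.00153505 0.128     ]
```

View pics/w1c.png

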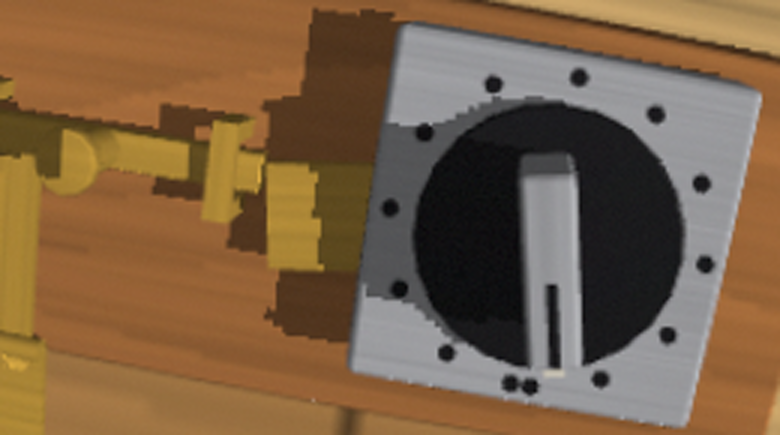

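The crop shows the bar's midline running from crop (549, 174) to (555, 368), the white tip at (554, 373) and the double pip at (520, 385).

Run:
```python
from h import *
w=np.load("w.npz");fx,fy,cx,cy=w["k"];T=R.from_rotvec(w["r"])
def wz(u,v,z):
    a=np.array([(u/3+140-cx)/fx,(v/3+140-cy)/fy]);t=np.hypot(*a);d=np.r_[a/t*np.sin(t),np.cos(t)]
    d=T.apply(w["he"][:3,:3]@d);o=w["p"]+T.apply(w["he"][:3,3]);return (o+d*(z-o[2])/d[2])[:2]
ang=lambda v:np.rad2deg(np.arctan2(v[1],v[0]))
C=np.array([.5519,.1366])
a,b=wz(549,174,.159),wz(555,368,.159);print("bar",a,b,np.linalg.norm(b-a),ang(b-a),(a+b)/2)
p=wz(554,373,.123);print("ptr",p,np.linalg.norm(p-C),ang(p-C))
step(ctrl.get_obs(),(.5515,.1359,.130),100)
```

```text
bar [0.5273321  0.13211641] [0.5751879  0.14206065] 0.048878074995991026 11.738779480394086 [0.55126    0.13708853]
ptr [0.58932569 0.14499332] 0.03835530941559095 12.640366536945058
t 2.25 pos [0.5513 0.1333 0.2791] shift [-0.014  0.051  2.981] turn [ 0.    -0.003 -0.037] F [ 0.3  0.8 -0. ] M [ 0.014  0.011 -0.004] q6 -1.63 open 0.085
```

Request:
play_rows:
  series:
    - [1,[0,0.06,0],[0,0,-0.28]]
    - [1,[0,0,0.8],[0,0,0]]
    - [1,[0,0,0.8],[0,0,0]]
    - [1,[0,0,0.7],[0,0,0]]
    - [1,[0,0,0.4],[0,0,0]]
    - [1,[0,0,0.28],[0,0,0]]
    - [1,[0,0,0],[0,0,0]]
    - [0.4,[0,0,0],[0,0,0]]
  force: 60

```text
t: 3.25
tool_pos: [0.5519, 0.1364, 0.1318]
tool_rot: [-0.33, 3.122, 0.0]
contact_force: [1.0, -0.2, -0.0]
opening: 0.0698
grip_force: 0.0
```

Request:
play_rows:
  series:
    - [0,[0,0,0],[0,0,0]]
    - [0,[0,0,0],[0,0,0]]
    - [0,[0,0,0],[0,0,0]]
    - [0,[0,0,0],[0,0,0]]
    - [0,[0,0,0],[0,0,0]]
    - [0,[0,0,0],[0,0,0]]
  force: 60

```text
t: 4.0
tool_pos: [0.551, 0.1372, 0.131]
tool_rot: [-0.331, 3.124, 0.003]
contact_force: [-2.3, 4.8, 3.8]
opening: 0.0135
grip_force: 59.9
```

Run:
```python
from h import *
o=ctrl.get_obs();step(o,(.5515,.1359,.130),90-.65+30)
```

```text
t 4.0 pos [0.551  0.1372 0.131 ] shift [-0.005 -0.028  0.02 ] turn [ 0.011  0.007 -2.157] F [-2.3  4.8  3.8] M [ 0.65   0.349 -0.046] q6 -1.67 open 0.0135
```

Request:
play_rows:
  series:
    - [0,[0.01,0.02,0],[0,0,-0.4]]
    - [0,[0,0,0],[0,0,-0.45]]
    - [0,[0,0,0],[0,0,-0.45]]
    - [0,[0,0,0],[0,0,-0.45]]
    - [0,[0,0,0],[0,0,-0.4]]
    - [0,[0,0,0],[0,0,0]]
    - [0,[0,0,0],[0,0,0]]
    - [0,[0,0,0],[0,0,0]]

```text
t: 5.0
tool_pos: [0.5511, 0.1369, 0.131]
tool_rot: [-0.793, 3.038, -0.001]
contact_force: [2.8, 0.8, 3.6]
opening: 0.0132
grip_force: 59.8
```

Run:
```python
from h import *
o=ctrl.get_obs();step(o,(.5515,.1359,.130),90-.65+30)
im=imaging.get_image("wrist");c=im["color"];cv2.imwrite("pics/w2.png",cv2.resize(c[100:420,140:500],None,fx=2,fy=1.8))
```

```text
t 5.0 pos [0.5511 0.1369 0.131 ] shift [ 0.002 -0.022  0.02 ] turn [-0.01   0.013 -0.012] F [2.8 0.8 3.6] M [-0.013 -0.442 -0.037] q6 -1.97 open 0.0132
```

View pics/w2.png

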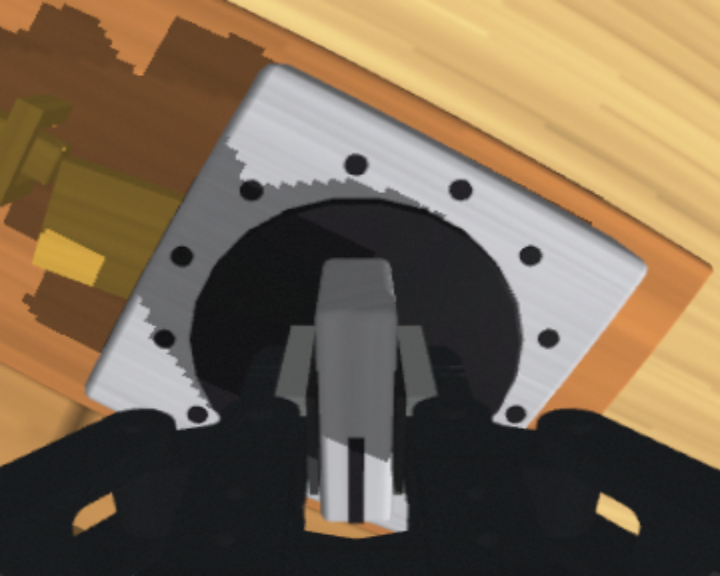

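The grip bar sits square between the pads, and the five-o'clock pip at (356, 164) is directly opposite the pointer, so the dial stands on eleven. I'll finish the pause, then turn to twelve and pause there.

Request:
play_rows:
  series:
    - [0,[0,0,0],[0,0,0]]
    - [0,[0,0,0],[0,0,0]]
    - [0,[0,0,0],[0,0,0]]
    - [0,[0,0,0],[0,0,0.5]]
    - [0,[0,0,0],[0,0,0.75]]
    - [0,[0,0,0],[0,0,0.75]]
    - [0,[0,0,0],[0,0,0.75]]
    - [0,[0,0,0],[0,0,0.6]]

```text
t: 6.05
tool_pos: [0.5508, 0.1375, 0.131]
tool_rot: [-0.064, 3.139, 0.001]
contact_force: [3.5, 0.8, 5.2]
opening: 0.0132
grip_force: 60.1
```

Request:
play_rows:
  series:
    - [0,[0,0,0],[0,0,0.4]]
    - [0,[0,0,0],[0,0,0]]
    - [0,[0,0,0],[0,0,0]]
    - [0,[0,0,0],[0,0,0]]
    - [0,[0,0,0],[0,0,0]]
    - [0,[0,0,0],[0,0,0]]
    - [0,[0,0,0],[0,0,0]]
    - [0,[0,0,0],[0,0,0]]

```text
t: 7.05
tool_pos: [0.5508, 0.1375, 0.131]
tool_rot: [0.02, 3.14, 0.001]
contact_force: [4.2, 0.5, 6.1]
opening: 0.0134
grip_force: 60.1
```

Run:
```python
from h import *
o=ctrl.get_obs();step(o,(.5511,.1369,.130),90-.65)
```

```text
t 7.05 pos [0.5508 0.1375 0.131 ] shift [-0.006 -0.012  0.02 ] turn [ 0.006  0.012 -0.009] F [4.2 0.5 6.1] M [ 0.072 -0.646  0.033] q6 -1.45 open 0.0134
```

Request:
play_rows:
  series:
    - [0,[0,0,0],[0,0,-0.5]]
    - [0,[0,0,0],[0,0,-0.75]]
    - [0,[0,0,0],[0,0,-0.75]]
    - [0,[0,0,0],[0,0,-0.75]]
    - [0,[0,0,0],[0,0,-0.75]]
    - [0,[0,0,0],[0,0,-0.6]]
    - [0,[0,0,0],[0,0,-0.4]]
    - [0,[0,0,0],[0,0,-0.2]]

```text
t: 8.05
tool_pos: [0.5511, 0.1368, 0.131]
tool_rot: [-0.994, 2.978, -0.002]
contact_force: [4.0, -0.7, 5.2]
opening: 0.0133
grip_force: 60.0
```

Request:
play_rows:
  series:
    - [0,[0,0,0],[0,0,-0.2]]
    - [0,[0,0,0],[0,0,-0.2]]
    - [0,[0,0,0],[0,0,-0.2]]
    - [0,[0,0,0],[0,0,-0.2]]
    - [0,[0,0,0],[0,0,-0.2]]
    - [0,[0,0,0],[0,0,-0.2]]
    - [0,[0,0,0],[0,0,-0.2]]
    - [0,[0,0,0],[0,0,-0.2]]

```text
t: 9.05
tool_pos: [0.5513, 0.1366, 0.131]
tool_rot: [-1.319, 2.849, -0.003]
contact_force: [6.4, -1.1, 5.2]
opening: 0.0129
grip_force: 60.0
```

```bash
cat > s.py <<'E'
from h import *
o=ctrl.get_obs();step(o,(.5511,.1369,.130),90-.65+85)
y=tool(o).as_matrix()[:,1];print("dial",-(np.arctan2(y[1],y[0])-np.deg2rad(89.35)))
E
python3 s.py
```

```text
t 9.05 pos [0.5513 0.1366 0.131 ] shift [-0.001  0.007  0.02 ] turn [-2.10e-02  3.00e-03 -4.33e+00] F [ 6.4 -1.1  5.2] M [-0.353 -1.027 -0.041] q6 -2.33 open 0.0129
dial -0.8788940441370003
```

Request:
play_rows:
  series:
    - [0,[-0.01,-0.012,0],[0,0,-0.15]]
    - [0,[0,0,0],[0,0,-0.15]]
    - [0,[0,0,0],[0,0,-0.15]]
    - [0,[0,0,0],[0,0,-0.15]]
    - [0,[0,0,0],[0,0,-0.15]]
    - [0,[0,0,0],[0,0,-0.15]]
    - [0,[0,0,0],[0,0,-0.15]]
    - [0,[0,0,0],[0,0,-0.15]]

```text
t: 10.05
tool_pos: [0.5515, 0.1365, 0.131]
tool_rot: [-1.553, 2.73, -0.002]
contact_force: [3.0, -2.9, 6.5]
opening: 0.013
grip_force: 60.2
```

```bash
python3 s.py
```

```text
t 10.05 pos [0.5515 0.1365 0.131 ] shift [-0.002  0.011  0.019] turn [-0.011 -0.005 -3.134] F [ 3.  -2.9  6.5] M [-0.417 -0.722 -0.108] q6 -2.49 open 0.013
dial -1.0459541990156314
```

Request:
play_rows:
  series:
    - [0,[0,0,0],[0,0,-0.15]]
    - [0,[0,0,0],[0,0,-0.15]]
    - [0,[0,0,0],[0,0,-0.15]]
    - [0,[0,0,0],[0,0,-0.15]]
    - [0,[0,0,0],[0,0,-0.15]]
    - [0,[0,0,0],[0,0,-0.15]]
    - [0,[0,0,0],[0,0,-0.15]]
    - [0,[0,0,0],[0,0,-0.15]]

```text
t: 11.05
tool_pos: [0.5517, 0.1365, 0.131]
tool_rot: [-1.776, 2.59, -0.003]
contact_force: [4.7, -2.5, 5.4]
opening: 0.0132
grip_force: 60.1
```

```bash
python3 s.py
```

```text
t 11.05 pos [0.5517 0.1365 0.131 ] shift [-0.004  0.014  0.019] turn [-0.014 -0.005 -1.934] F [ 4.7 -2.5  5.4] M [-0.395 -0.756 -0.159] q6 -2.66 open 0.0132
dial -1.2135128311049146
```

Request:
play_rows:
  series:
    - [0,[0,0,0],[0,0,-0.1]]
    - [0,[0,0,0],[0,0,-0.1]]
    - [0,[0,0,0],[0,0,-0.1]]
    - [0,[0,0,0],[0,0,-0.1]]
    - [0,[0,0,0],[0,0,-0.1]]
    - [0,[0,0,0],[0,0,-0.1]]
    - [0,[0,0,0],[0,0,-0.1]]
    - [0,[0,0,0],[0,0,-0.1]]

```text
t: 12.05
tool_pos: [0.5518, 0.1364, 0.131]
tool_rot: [-1.918, 2.487, -0.003]
contact_force: [4.4, -2.5, 4.7]
opening: 0.0131
grip_force: 60.1
```

```bash
python3 s.py
```

```text
t 12.05 pos [0.5518 0.1364 0.131 ] shift [-0.006  0.017  0.02 ] turn [-0.016 -0.006 -1.136] F [ 4.4 -2.5  4.7] M [-0.384 -0.785 -0.089] q6 -2.77 open 0.0131
dial -1.3248920476765054
```

Request:
play_rows:
  series:
    - [0,[0,0,0],[0,0,-0.04]]
    - [0,[0,0,0],[0,0,-0.03]]
    - [0,[0,0,0],[0,0,-0.03]]
    - [0,[0,0,0],[0,0,-0.03]]

```text
t: 12.55
tool_pos: [0.5518, 0.1364, 0.131]
tool_rot: [-1.94, 2.47, -0.004]
contact_force: [5.1, -1.9, 4.9]
opening: 0.0131
grip_force: 60.1
```

```bash
python3 s.py
```

```text
t 12.55 pos [0.5518 0.1364 0.131 ] shift [-0.006  0.017  0.019] turn [-0.016 -0.006 -1.008] F [ 5.1 -1.9  4.9] M [-0.424 -0.85  -0.079] q6 -2.79 open 0.0131
dial -1.3427358499315496
```

Request:
play_rows:
  series:
    - [0,[0,0,0],[0,0,-0.04]]
    - [0,[0,0,0],[0,0,-0.04]]
    - [0,[0,0,0],[0,0,-0.04]]

```text
t: 12.92
tool_pos: [0.5519, 0.1364, 0.131]
tool_rot: [-1.96, 2.454, -0.004]
contact_force: [4.7, -3.6, 5.4]
opening: 0.0129
grip_force: 60.1
```

```bash
python3 s.py
```

```text
t 12.93 pos [0.5519 0.1364 0.131 ] shift [-0.006  0.017  0.02 ] turn [-0.017 -0.006 -0.888] F [ 4.7 -3.6  5.4] M [-0.412 -0.814 -0.177] q6 -2.81 open 0.0129
dial -1.3595338484550503
```

Request:
play_rows:
  series:
    - [0,[0,0,0],[0,0,-0.04]]
    - [0,[0,0,0],[0,0,-0.04]]

```text
t: 13.18
tool_pos: [0.5519, 0.1364, 0.131]
tool_rot: [-1.974, 2.443, -0.004]
contact_force: [4.8, -3.5, 5.0]
opening: 0.0128
grip_force: 60.1
```

```bash
python3 s.py
```

```text
t 13.18 pos [0.5519 0.1364 0.131 ] shift [-0.006  0.017  0.019] turn [-0.017 -0.006 -0.808] F [ 4.8 -3.5  5. ] M [-0.411 -0.84  -0.112] q6 -2.82 open 0.0128
dial -1.370759849394047
```

```bash
cat > m.py <<'E'
from h import *
M=[]
for i in range(6):
    imaging.get_image("top");o=ctrl.get_obs();M.append(o["wrist_torque"][2])
y=tool(o).as_matrix()[:,1];print("t",o["t"],"Mz",np.mean(M).round(3),np.round(M,2),"dial",-(np.arctan2(y[1],y[0])-np.deg2rad(89.35)),"q6",o["q"][5], "e6",o["effort"][5])
E
python3 m.py
```

```text
t 13.475 Mz -0.069 [-0.08 -0.03 -0.1  -0.09 -0.1  -0.02] dial -1.3707401953391816 q6 -2.8175695436430233 e6 -0.07913242327049375
```

Request:
play_rows:
  series:
    - [0,[0,0,0],[0,0,-0.04]]
    - [0,[0,0,0],[0,0,-0.04]]

```text
t: 13.72
tool_pos: [0.5519, 0.1364, 0.131]
tool_rot: [-1.988, 2.432, -0.004]
contact_force: [5.5, -3.0, 4.9]
opening: 0.0133
grip_force: 60.1
```

```bash
python3 m.py
```

```text
t 14.025 Mz -0.085 [-0.08 -0.11 -0.05 -0.12 -0.07 -0.08] dial -1.3819003775513805 q6 -2.8287440218823967 e6 -0.07720569614320993
```

```bash
cat > e.py <<'E'
from h import *
o=ctrl.get_obs();y=tool(o).as_matrix()[:,1];print("t",o["t"],"Mz",o["wrist_torque"][2].round(3),"dial",-(np.arctan2(y[1],y[0])-np.deg2rad(89.35)),"e6",o["effort"][5])
E
echo
```

```text
(no output)
```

Request:
play_rows:
  series:
    - [0,[0,0,0],[0,0,-0.04]]
    - [0,[0,0,0],[0,0,-0.04]]

```text
t: 14.28
tool_pos: [0.5519, 0.1364, 0.1309]
tool_rot: [-2.001, 2.421, -0.004]
contact_force: [5.4, -2.7, 6.2]
opening: 0.013
grip_force: 60.1
```

```bash
python3 e.py
```

```text
t 14.275 Mz -0.188 dial -1.3930602718158849 e6 -0.10099017061293125
```

Request:
play_rows:
  series:
    - [0,[0,0,0],[0,0,-0.04]]
    - [0,[0,0,0],[0,0,-0.04]]

```text
t: 14.52
tool_pos: [0.5519, 0.1364, 0.131]
tool_rot: [-2.015, 2.409, -0.004]
contact_force: [5.9, -3.7, 5.2]
opening: 0.0131
grip_force: 60.1
```

```bash
python3 e.py
```

```text
t 14.525 Mz -0.086 dial -1.4042094169264938 e6 -0.10113495402038097
```

Request:
play_rows:
  series:
    - [0,[0,0,0],[0,0,-0.04]]

```text
t: 14.65
tool_pos: [0.5519, 0.1364, 0.131]
tool_rot: [-2.021, 2.404, -0.004]
contact_force: [4.9, -2.5, 5.4]
opening: 0.013
grip_force: 60.1
```

```bash
python3 e.py
```

```text
t 14.65 Mz -0.076 dial -1.4098528508301496 e6 -0.10113508673384786
```

Request:
play_rows:
  series:
    - [0,[0,0,0],[0,0,-0.045]]

```text
t: 14.78
tool_pos: [0.5519, 0.1364, 0.131]
tool_rot: [-2.029, 2.397, -0.004]
contact_force: [4.3, -2.0, 4.9]
opening: 0.013
grip_force: 60.1
```

```bash
python3 e.py
```

```text
t 14.775 Mz -0.182 dial -1.4160630363979363 e6 -0.09573743445798755
```

Request:
play_rows:
  series:
    - [0,[0,0,0],[0,0,-0.045]]

```text
t: 14.9
tool_pos: [0.5519, 0.1364, 0.131]
tool_rot: [-2.037, 2.391, -0.004]
contact_force: [5.4, -3.3, 4.6]
opening: 0.0129
grip_force: 60.1
```

```bash
python3 e.py
```

```text
t 14.9 Mz -0.181 dial -1.4224507771267538 e6 -0.09675279725342989
```

Request:
play_rows:
  series:
    - [0,[0,0,0],[0,0,-0.045]]

```text
t: 15.02
tool_pos: [0.5519, 0.1364, 0.131]
tool_rot: [-2.044, 2.385, -0.004]
contact_force: [4.5, -2.0, 4.4]
opening: 0.013
grip_force: 60.1
```

```bash
python3 e.py
```

```text
t 15.025 Mz -0.143 dial -1.4285802738673128 e6 -0.13251868542283773
```

Request:
play_rows:
  series:
    - [0,[0,0,0],[0,0,-0.03]]

```text
t: 15.15
tool_pos: [0.552, 0.1364, 0.131]
tool_rot: [-2.049, 2.38, -0.004]
contact_force: [5.1, -3.7, 5.5]
opening: 0.013
grip_force: 60.1
```

```bash
python3 e.py
```

```text
t 15.15 Mz -0.184 dial -1.4325846721282243 e6 -0.19450717605650425
```

Request:
play_rows:
  series:
    - [0,[0,0,0],[0,0,-0.04]]

```text
t: 15.28
tool_pos: [0.552, 0.1364, 0.131]
tool_rot: [-2.055, 2.375, -0.004]
contact_force: [5.7, -2.4, 5.5]
opening: 0.0133
grip_force: 60.1
```

```bash
python3 e.py
```

```text
t 15.275 Mz -0.269 dial -1.4380348548824646 e6 -0.24718821980059147
```

Request:
play_rows:
  series:
    - [0,[0,0,0],[0,0,-0.04]]
    - [0,[0,0,0],[0,0,-0.03]]

```text
t: 15.52
tool_pos: [0.552, 0.1364, 0.131]
tool_rot: [-2.066, 2.365, -0.004]
contact_force: [4.5, -3.1, 5.4]
opening: 0.0131
grip_force: 60.1
```

```bash
python3 m.py
```

```text
t 15.825 Mz -0.333 [-0.34 -0.3  -0.35 -0.34 -0.29 -0.37] dial -1.4472847504573731 q6 -2.8943314063368497 e6 -0.34912481904029846
```

Request:
play_rows:
  series:
    - [0,[0,0,0],[0,0,0]]
    - [0,[0,0,0],[0,0,0]]
    - [0,[0,0,0],[0,0,0]]
    - [0,[0,0,0],[0,0,0]]
    - [0,[0,0,0],[0,0,0]]
    - [0,[0,0,0],[0,0,0]]
    - [0,[0,0,0],[0,0,0]]
    - [0,[0,0,0],[0,0,0]]

```text
t: 16.82
tool_pos: [0.552, 0.1364, 0.131]
tool_rot: [-2.066, 2.365, -0.004]
contact_force: [5.1, -3.1, 4.5]
opening: 0.0132
grip_force: 60.1
```

```bash
python3 m.py
```

```text
t 17.125 Mz -0.35 [-0.33 -0.32 -0.39 -0.39 -0.33 -0.34] dial -1.4472794845254275 q6 -2.8943192987706667 e6 -0.3491602744907141
```

Request:
play_rows:
  series:
    - [0,[0,0,0],[0,0,0.1]]
    - [0,[0,0,0],[0,0,0.1]]
    - [0.5,[0,0,0],[0,0,0]]
    - [0.5,[0,0,0],[0,0,0]]
    - [0.5,[0,0,0],[0,0,0]]
    - [0.5,[0,0,-0.5],[0,0,0]]
    - [0.5,[0,0,-0.8],[0,0,0]]
    - [0.5,[0,0,-0.8],[0,0,0]]

```text
t: 18.12
tool_pos: [0.5502, 0.1372, 0.2355]
tool_rot: [2.034, -2.392, -0.002]
contact_force: [0.8, 0.3, 0.6]
opening: 0.0428
grip_force: 0.0
```

Request:
play_rows:
  series:
    - [0.5,[0,0,-0.6],[0,0,1]]
    - [0.5,[0,0,0],[0,0,1]]
    - [0.5,[0,0,0],[0,0,1]]
    - [0.5,[0,0,0],[0,0,1]]
    - [0.5,[0,0,0],[0,0,1]]
    - [0.5,[0,0,0],[0,0,1]]
    - [0.5,[0,0,0],[0,0,1]]
    - [0.5,[0,0,0],[0,0,1]]

```text
t: 19.12
tool_pos: [0.5504, 0.1373, 0.2646]
tool_rot: [0.451, -3.107, -0.0]
contact_force: [0.1, -0.1, 0.4]
opening: 0.0431
grip_force: 0.0
```

Run:
```python
from h import *
a=np.deg2rad(-.65);C=np.array([.5518,.1366])
p=C+.1395*np.array([np.sin(a),-np.cos(a)]);print(p)
o=ctrl.get_obs();step(o,(*p,.22),90-.65)
im=imaging.get_image("top");c=im["color"];cv2.imwrite("pics/top3.png",cv2.resize(c[205:280,215:340],None,fx=6.4,fy=6.4,interpolation=cv2.INTER_CUBIC))
im=imaging.get_image("wrist");cv2.imwrite("pics/w3.png",im["color"]);c=im["color"]
np.savez("w.npz",c=im["color"],he=im["hand_eye"],k=[im["fx"],im["fy"],im["cx"],im["cy"]],p=o["tool_pos"],r=o["tool_rot"])
```

```text
[ 0.55021746 -0.00289102]
t 19.12 pos [0.5504 0.1373 0.2646] shift [ 0.799 -2.686  0.893] turn [ 2.000e-03 -1.200e-02  2.145e+00] F [ 0.1 -0.1  0.4] M [-0.019  0.061  0.036] q6 -1.75 open 0.0431
```

View pics/w3.png

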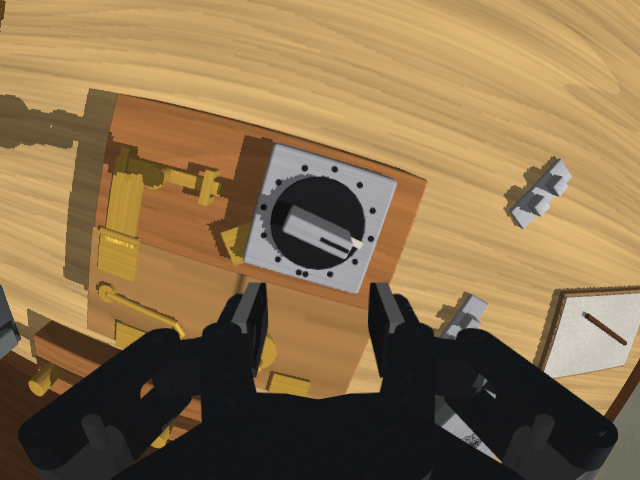

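The view shows the bolt tail swung clear at (232, 243), the bar and post free at (150, 178), and the dial left near -1.4. Next I'll turn the tool so the fingers close along box x and go above the post.

Request:
play_rows:
  series:
    - [0.5,[0,0,0],[0,0,1]]
    - [0.5,[0,0,0],[0,0,1]]
    - [0.5,[0,0,0],[0,0,1]]
    - [0.5,[0,0,0],[0,0,1]]
    - [0.5,[0,0,0],[0,0,1]]
    - [0.5,[0,0,0],[0,0,1]]
    - [0.5,[0,0,0],[0,0,1]]
    - [0.5,[0,0,0],[0,0,1]]

```text
t: 20.23
tool_pos: [0.5507, 0.1372, 0.2649]
tool_rot: [-1.261, -2.876, 0.001]
contact_force: [-0.3, 0.2, 0.1]
opening: 0.043
grip_force: 0.0
```

Request:
play_rows:
  series:
    - [0.5,[0,0,0],[0,0,1]]
    - [0.5,[0,0,0],[0,0,1]]
    - [0.5,[0,0,0],[0,0,1]]
    - [0.5,[0,0,0],[0,0,1]]
    - [0.5,[0,0,0],[0,0,1]]
    - [0.5,[0,0,0],[0,0,0.4]]
    - [0.5,[-0.8,0,0],[0,0,0]]
    - [0.5,[-0.8,0,0],[0,0,0]]

```text
t: 21.22
tool_pos: [0.55, 0.0567, 0.2649]
tool_rot: [-2.225, -2.217, 0.001]
contact_force: [0.0, -0.2, 0.1]
opening: 0.0426
grip_force: 0.0
```

Request:
play_rows:
  series:
    - [0.5,[-0.6,0,0],[0,0,0]]
    - [0.5,[-0.4,0,0],[0,0,0]]
    - [0.5,[-0.2,0,0],[0,0,0]]
    - [0.5,[0,0,0],[0,0,0]]

```text
t: 21.72
tool_pos: [0.5499, -0.0029, 0.2652]
tool_rot: [-2.23, -2.213, -0.0]
contact_force: [-0.1, -0.2, 0.1]
opening: 0.0425
grip_force: 0.0
```

Run:
```python
from h import *
o=ctrl.get_obs();step(o,(.5502,-.0029,.108),-.65)
im=imaging.get_image("wrist");cv2.imwrite("pics/w4.png",im["color"]);c=im["color"]
T=tool(o);he=np.array(im["hand_eye"])
for z,r in((.128,.1395),(.128,.1395-.022)): # expected post cap pixel
    p=np.array([.5502,-.0029+.1395-r,z]);q=he[:3,:3].T@(T.inv().apply(p-o["tool_pos"])-he[:3,3]);t=np.arctan2(np.hypot(*q[:2]),q[2]);e=q[:2]/np.hypot(*q[:2])
    print("expect",im["cx"]+im["fx"]*t*e[0],im["cy"]+im["fy"]*t*e[1])
```

```text
t 21.73 pos [ 0.5499 -0.0029  0.2652] shift [-1.000e-03  6.000e-03  3.144e+00] turn [-0.002 -0.003  0.027] F [-0.1 -0.2  0.1] M [-0.033  0.016  0.029] q6 -0.13 open 0.0425
expect 318.1364989152605 222.98532884467198
expect 317.9399651628459 194.83161438405517
```

View pics/w4.png

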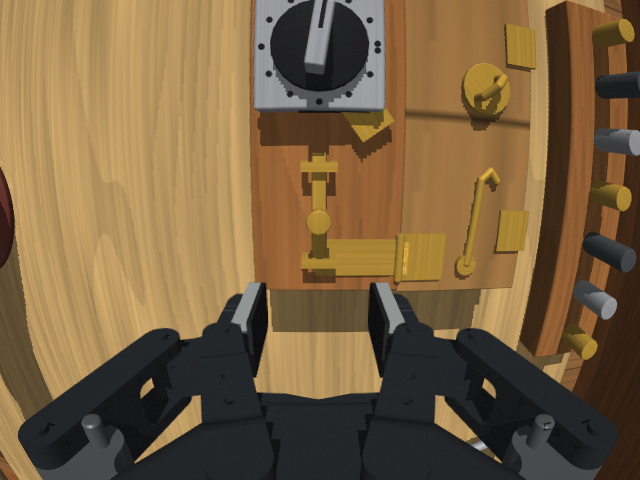

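The post cap is at (318, 222), where I expected it (318, 223). I'll descend, grip the post and slide the bar.

Request:
play_rows:
  series:
    - [0.5,[0,0,0.8],[0,0,0]]
    - [0.5,[0,0,0.8],[0,0,0]]
    - [0.5,[0,0,0.7],[0,0,0]]
    - [0.5,[0,0,0.5],[0,0,0]]
    - [0.5,[0,0,0.34],[0,0,0]]
    - [0.2,[0,0,0],[0,0,0]]
    - [0,[0,0,0],[0,0,0]]
    - [0,[0,0,0],[0,0,0]]
  force: 40

```text
t: 22.78
tool_pos: [0.5504, -0.0024, 0.1084]
tool_rot: [2.23, 2.213, 0.003]
contact_force: [5.0, 2.1, -8.8]
opening: 0.0175
grip_force: 39.2
```

Request:
play_rows:
  series:
    - [0,[0,0,0],[0,0,0]]
    - [0,[0,0,0],[0,0,0]]
    - [0,[0,0,0],[0,0,0]]
    - [0,[0.06,0,0],[0,0,0]]
    - [0,[0.07,0,0],[0,0,0]]
    - [0,[0.07,0,0],[0,0,0]]

```text
t: 23.52
tool_pos: [0.5505, 0.0064, 0.1084]
tool_rot: [2.228, 2.211, -0.0]
contact_force: [4.8, -2.5, -9.1]
opening: 0.0177
grip_force: 39.2
```

Run:
```python
from h import *
step(ctrl.get_obs(),(.5502,-.0029+.022,.108),-.65)
```

```text
t 23.52 pos [0.5505 0.0064 0.1084] shift [ 0.255 -0.007  0.007] turn [0.011 0.013 0.025] F [ 4.8 -2.5 -9.1] M [-0.314 -0.696  0.053] q6 -0.11 open 0.0177
```

Request:
play_rows:
  series:
    - [0,[0.08,0,0],[0,0,0]]
    - [0,[0.08,0,0],[0,0,0]]
    - [0,[0.05,0,0],[0,0,0]]
    - [0,[0.03,0,0],[0,0,0]]

```text
t: 24.02
tool_pos: [0.5506, 0.0184, 0.1084]
tool_rot: [2.228, 2.211, -0.0]
contact_force: [5.1, -1.8, -8.7]
opening: 0.0175
grip_force: 39.2
```

Request:
play_rows:
  series:
    - [0,[0.01,0,0],[0,0,0]]
    - [0,[0.01,0,0],[0,0,0]]
    - [0,[0,0,0],[0,0,0]]

```text
t: 24.4
tool_pos: [0.5506, 0.0193, 0.1084]
tool_rot: [2.228, 2.211, -0.0]
contact_force: [5.1, -1.1, -8.9]
opening: 0.0174
grip_force: 39.2
```

Run:
```python
from h import *
step(ctrl.get_obs(),(.5502,-.0029+.022,.108),-.65)
```

```text
t 24.4 pos [0.5506 0.0193 0.1084] shift [-0.005 -0.008  0.007] turn [0.012 0.012 0.026] F [ 5.1 -1.1 -8.9] M [-0.292 -0.711  0.026] q6 -0.09 open 0.0174
```

Request:
play_rows:
  series:
    - [0,[0.02,0,0],[0,0,0]]
    - [0,[0.015,0,0],[0,0,0]]
    - [0,[0,0,0],[0,0,0]]

```text
t: 24.78
tool_pos: [0.5506, 0.0198, 0.1084]
tool_rot: [2.227, 2.21, -0.003]
contact_force: [4.4, -5.6, -9.4]
opening: 0.0172
grip_force: 39.2
```

Request:
play_rows:
  series:
    - [0,[0.02,0,0],[0,0,0]]
    - [0,[0,0,0],[0,0,0]]

```text
t: 25.02
tool_pos: [0.5507, 0.0199, 0.1084]
tool_rot: [2.226, 2.209, -0.006]
contact_force: [3.8, -10.0, -9.5]
opening: 0.0173
grip_force: 39.2
```

The force rises while the bar no longer moves, so it is home on its stop. I'll ease off, release and lift.

Request:
play_rows:
  series:
    - [0,[-0.025,0,0],[0,0,0]]
    - [0.5,[0,0,0],[0,0,0]]
    - [0.5,[0,0,0],[0,0,0]]
    - [0.5,[0,0,0],[0,0,0]]
    - [0.5,[0,0,-0.5],[0,0,0]]
    - [0.5,[0,0,-0.8],[0,0,0]]
    - [0.5,[0,0,-0.8],[0,0,0]]
    - [0.5,[-0.5,0,-0.8],[0,0,0]]

```text
t: 26.02
tool_pos: [0.5498, -0.0025, 0.255]
tool_rot: [2.227, 2.216, 0.001]
contact_force: [-0.0, 0.2, -0.1]
opening: 0.0427
grip_force: 0.0
```

Request:
play_rows:
  series:
    - [0.5,[-0.8,0,0],[0,0,0]]
    - [0.5,[-0.4,0,0],[0,0,0]]
    - [0.5,[0,0,0],[0,0,0]]

```text
t: 26.4
tool_pos: [0.549, -0.0639, 0.2525]
tool_rot: [-2.231, -2.209, 0.001]
contact_force: [0.8, -0.3, -0.9]
opening: 0.0426
grip_force: 0.0
```

Run:
```python
from h import *
im=imaging.get_image("wrist");cv2.imwrite("pics/w5.png",im["color"]);o=ctrl.get_obs();print(o["tool_pos"],o["contact_force"])
he=np.array(im["hand_eye"]);T=tool(o)
for s in(0,.022):
    p=np.array([.5502,-.0029+s,.128]);q=he[:3,:3].T@(T.inv().apply(p-o["tool_pos"])-he[:3,3]);n=np.hypot(*q[:2]);t=np.arctan2(n,q[2])
    print("post at slide",s,np.array([im["cx"],im["cy"]])+im["fx"]*t*q[:2]/n)
```

```text
[ 0.54899363 -0.06311294  0.25232372] [ 0.19755205  0.68986039 -0.2740117 ]
post at slide 0 [319.08152138 145.01014623]
post at slide 0.022 [318.84041456 114.30442689]
```

View pics/w5.png

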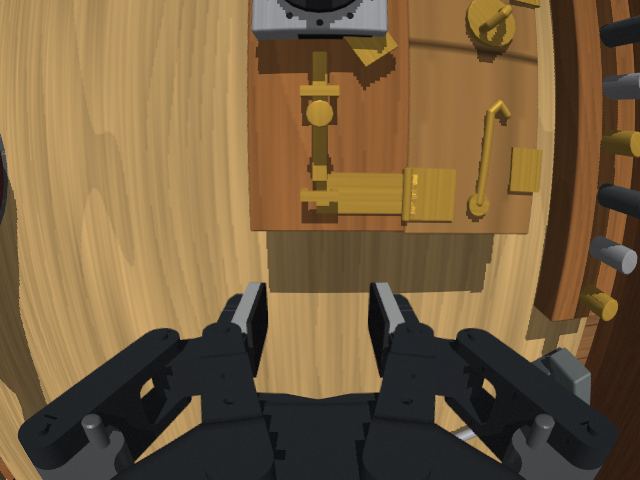

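The post is at (319, 112), matching the fully home position (319, 114). The bolt tail is still clear at (371, 48) and the gripper touches nothing, so I'm handing in.

```bash
python3 -c "
from station import ctrl;print(ctrl.finish_job())"
```

```text
the job is handed in; nothing more can be done
None
```

The job is handed in (no verdict was returned): the dial paused on eleven and then twelve, the bolt was drawn and leaned on at about 0.35 N m, the hasp bar is home on its stop, and the loose fittings were left alone.

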